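# Close a gift jar of chocolates with its click lid and lift it by the knob

## Robot

A 6-joint arm with a two-finger parallel gripper is mounted at the origin on a cart in front of the work surface, level with it; the furniture and walls round the work are solid. World frame = base frame: x ahead of the robot, y to its left, z up, the work surface at z = 0. Lengths are in m, angles in rad, forces in N, time in s.
With the tool pointing down it reaches from about 0.375 to 0.975 m from the base axis. Payload 3.8 kg.
Tool frame: the origin (TCP) lies at the very end of the fingers, on their centre line; the grasp point (between the pads) lies 19 mm behind it; z points along the fingers, y is the line along which they close (so a half turn about z gives the same grasp; the last joint's range is limited). The gripper opens to 85 mm and grips with 20 to 120 N. Pads are 22 mm wide; open, the fingers measure 114 mm over their backs; the gripper's body (76 mm by 85 mm) begins 54 mm behind the grasp point. The pads swing forward as they close: fully open they stand 13 mm farther back than shut.
Start: joints at [1.257, 0.264, 1.604, -0, 1.274, -0.037], TCP at [0.184, 0.649, 0.208] pointing down, gripper open.
Joint ranges: [-2.63, 2.63], [-0.94, 2.18], [0.31, 2.57], [-1.31, 4.45], [0, 2.66], [-2.55, 2.55]. Speed limits (rad/s): [2.57, 2.57, 3.14, 3.14, 3.14, 3.14].

## Interface

Orientations are given as a rotation vector (axis times angle).
In Python, from workcell import monitor, viewer, job gives the robot as it stands. The module is installed in compiled form; this text tells all that it offers.
- The arm moves only by the tool step_arm, never from a script. Its argument "series" is one flat list of numbers, 4 for each row, row after row: the shift along the tool's x, y, z in m, then the turn about the tool's z in rad. A call has 1 to 8 rows; each row is the pose to reach, as a shift and turn from the pose commanded when the call began, along the tool's axes at that moment; what a row does not reach only later rows make up. A row lasts 1/8 s, in which the tool goes at most 62.5 mm and 10.7 degrees, less where a joint would pass 70% of its speed; a pose out of reach is approached as far as the arm can. A call with a gripper value outside its range is refused whole. "gripper" is the opening, from 0 (shut) to 1 (fully open), set as the call begins (left out, the last holds). The fingers move at their own pace and stop on an object; "newtons" is the grip in N (left out, the last holds). Time passes only in rows, so rows that repeat a pose let the fingers close. It gives the time, the measured TCP pose, the force, the opening and the grip force at its end, in the units of the state.
- monitor.read_state(): the state, without advancing time (a new reading comes with each control period).
- viewer.read_camera(name): name is "scene" or "side" or "wrist"; returns a dict with "image" (400x640x3 uint8, red, green, blue), "intrinsics" (3x3 intrinsics, pixels), "T" (4x4, takes a point from camera to world coordinates); the wrist camera has in their place "hand_eye" (4x4, takes a point from camera to tool coordinates, whose origin is the TCP and whose axes are the flange's). Camera axes: x right, y up, looking along -z (the intrinsics and any distortion apply to the point x, -y, -z); pixel columns grow to the right and rows downward; lengths in m; the calibration is good to about 2 mm. A picture is of the moment at which its call begins: read the wrist's pose just before it. There is no depth.
- job.finish_job(): hands the job in; it is judged then, once.
Trained networks look in a picture, given as the dict that the camera call returned (one of the last four; its "shot" number tells which), for a name from the list of things; names that differ only in an ending like _2 or _b are one class to them, and where a whole thing is asked for, a point or a joint stands for the part that bears it (a point fixed in the world has none). Each returns a list of dicts, best first, with "score" (0 to 1); they miss things now and then, are a little off and sometimes report something else, mostly with a low value. They report only what shows in the picture. A call takes as long as a camera call. They do not tell look-alikes from the thing itself.
- viewer.boxes_of(picture, label): "extent" ([centre column, centre row, width, height] in pixels, round what is visible of it).
- viewer.spot_point(picture, label): "point" ([column, row] in pixels: a listed point, or the origin of a listed thing).
The state is a dict: "time": time; "q": joint angles; "joint_vel": joint speeds; "joint_torque": joint torques, N m; "tool_pos": TCP position; "tcp_rot": TCP orientation; "wrist_force": force on the tool from outside, world axes, zero at the start; "torque": the same for the moment, N m; "width": opening from 0.0 (shut) to 1.0 (fully open); "grip_force": force on a finger pad.
Only numpy, scipy, OpenCV 4.12 (cv2) and the standard library are available. Lean on these libraries where they do the work, as an engineer would, in place of code of your own. Each camera call takes 0.05 s, during which the arm holds its last target. There are 200 camera calls.

## Task

Put the gold foil star from the wooden board into the glass gift jar, then set the lid on the neck and press it down by its knob until it clicks, and keep pressing it firmly down on the rim for a good second after the click. Then lift the jar by the lid's knob alone to show that the lid has caught, and finish holding the upright jar still, about a hand's breadth (10 cm) above the worktop: do not put it down or let go. Leave the other sweets, the cup and the scoop where they are and do not tip the jar over.

Things in the scene. Friction and masses are not known exactly. Their poses are not given: they have to be found in the camera images.
- gold_star_center (a point): centre (half-way up) of the gold foil star sweet, 51 x 48 mm across, 20 mm high, 30 g, lying flat on the wooden board; z up. Its outline is about a regular pentagon, 48 mm wide along its own y axis (a flat between two points on one side, a point on the other): grip it by closing along its y axis, which at the start lies roughly along world x, clear of its neighbours.
- board: dark wooden presentation board, fixed, 150 x 280 mm, top surface 15 mm above the worktop; origin at the centre of its underside. It carries the gold star, the green star and the blue sweet in a row along its y axis, 90 mm apart, in any order.
- green_star: green foil star sweet, 51 x 48 x 20 mm, on the board; origin at the centre of its underside. Leave it there.
- blue_sweet: blue foil sweet with twisted ends, 46 x 67 x 32 mm, on the board; origin at the centre of its underside. Leave it there.
- jar: loose clear glass jar, upright and open, about 420 g with its six steel catches; origin at the centre of its underside, z up. Body 86 mm in diameter up to a height of 62 mm, then a round neck 72 mm in outer diameter, mouth 66 mm clear, rim at 92 mm, inner floor at 5 mm. A green star already lies in it; the gold star may lie on top of that one in any way.
- jar_rim (a point): centre of the jar's mouth at the height of the rim. Round the neck, 5.5 mm below the rim, runs a sprung steel ring in six pieces; it stands out to a diameter of 82 mm and gives way inward when the lid's rib is pushed over it.
- jar_star: green foil star, 56 x 53 x 20 mm, lying in the jar; origin at the centre of its underside.
- knob_center (a point): centre of the round wooden knob of the loose lid; z up. Dark red plastic lid, 90 mm in diameter, 100 g, at first standing on the worktop the right way up. Knob 26 mm in diameter, 30 mm tall: from 15 mm below this point (top of the lid plate) to 15 mm above. The skirt's lower edge is 33 mm below this point. Fully home, this point is 19.3 mm above jar_rim; any yaw will do.
- lid_seat (a point): on the lid's axis, at the underside of its plate (19.3 mm below knob_center); meets jar_rim when fully home. A rounded rib inside the skirt's edge (77 mm clear) meets the jar's sprung ring about 10 mm above home; pushing on takes up to about 15 N, the force drops at the click about 5 mm above home, then the lid drops to the rim and stops hard. The ring then holds it against some 10 N.
- orange_sweet: orange foil sweet with twisted ends, 50 x 75 x 35 mm, on the worktop behind the board; origin at the centre of its underside. Leave it there.
- cup: white cup, 93 mm across and 59 mm tall, standing near the right front corner; origin at the centre of its underside. Leave it alone.
- scoop: steel scoop with a long handle, 145 mm, lying on the worktop in front of the two shot glasses; origin at the centre of its underside. Leave it alone.
Not all that is in view belongs to the job. There is more than one size of the part that bears knob_center; the job needs the smaller. Leave any purple or red look-alike of the part that bears gold_star_center alone.

How it is judged:
By the outcome, as a careful person would: the job done as asked, in the order asked, and still so for the second after the job is handed in, while the arm keeps its last pose, push and grip.
It also fails if it takes over 64 s, if anything falls off the work surface, if the arm or the gripper's body presses on something with over 40 N, if the wrist force passes 120 N, or if a joint passes its speed limit or range.

## Working session

There is one attempt and no reset: what is moved stays moved. The work goes in short steps, Python scripts to look and compute and a tool call to move; the robot and the scene stay as the last step left them, time stands still between calls to the robot, and variables do not carry over. Pictures are saved under pics/ and viewed, at most 10 in all, crops included, and the job is handed in when it is done.

Besides the shell and the picture viewer there is one more tool, called after "Call:" in YAML: its name, and indented under it one key for each argument. step_arm: Moves the arm, as the interface text tells. Its arguments: {"type":"object","properties":{"series":{"type":"array"},"gripper":{"type":"number"},"newtons":{"type":"number"}},"required":["series"]}

```bash
mkdir -p pics
cat > h.py <<'E'
import numpy as np, cv2
from scipy.spatial.transform import Rotation as R
from workcell import monitor, viewer, job
def shot(name):
    s=monitor.read_state(); p=viewer.read_camera(name)
    if name=='wrist':
        T=np.eye(4);T[:3,:3]=R.from_rotvec(s['tcp_rot']).as_matrix();T[:3,3]=s['tool_pos']
        p['TW']=T@np.array(p['hand_eye'])
    else: p['TW']=np.array(p['T'])
    return p
def save(p,fn): cv2.imwrite('pics/'+fn,cv2.cvtColor(np.asarray(p['image']),cv2.COLOR_RGB2BGR))
def ray(p,uv):
    K=np.array(p['intrinsics']); d=p.get('distortion')
    x=np.linalg.solve(K,[uv[0],uv[1],1.])
    return p['TW'][:3,3], p['TW'][:3,:3]@np.array([x[0],-x[1],-x[2]])
def onz(p,uv,z):
    o,d=ray(p,uv); return o+d*(z-o[2])/d[2]
def px(p,X):
    c=np.linalg.inv(p['TW'])@np.append(X,1); u=np.array(p['intrinsics'])@np.array([c[0],-c[1],-c[2]]); return u[:2]/u[2]
E
python3 - <<'E'
from h import *
s=monitor.read_state();print({k:np.round(v,3) for k,v in s.items()})
Z=dict(gold_star_center=.025,knob_center=.033,jar_rim=.092,jar=0,board=0,green_star=.015,blue_sweet=.015,orange_sweet=0,cup=0,scoop=0,jar_star=.005)
for c in ['scene','side']:
    p=shot(c);save(p,c+'0.png');print(c,[k for k in p],np.round(p['TW'],3).tolist())
    for n,z in Z.items():
        for d in viewer.spot_point(p,n)[:4]: print(n,round(d['score'],2),np.round(d['point']),np.round(onz(p,d['point'],z),3))
E
```

```text
{'time': np.float64(0.0), 'q': array([ 1.257,  0.265,  1.605, -0.   ,  1.274, -0.037]), 'joint_vel': array([ 0.   , -0.001, -0.   , -0.   ,  0.001, -0.002]), 'joint_torque': array([-0.0000e+00, -5.1512e+01, -3.6731e+01,  0.0000e+00,  1.3000e-02,
        0.0000e+00]), 'tool_pos': array([0.184, 0.649, 0.207]), 'tcp_rot': array([-0.433, -3.111,  0.004]), 'wrist_force': array([ 0.449, -0.26 , -0.609]), 'torque': array([ 0.021, -0.028,  0.003]), 'grip_force': np.float64(0.0), 'width': np.float64(0.998)}
scene ['image', 'intrinsics', 'T', 'shot', 'TW'] [[-0.412, 0.361, -0.837, -0.691], [-0.911, -0.137, 0.389, 0.583], [0.026, 0.922, 0.385, 0.656], [0.0, 0.0, 0.0, 1.0]]
gold_star_center 0.73 [219. 260.] [0.359 0.399 0.025]
gold_star_center 0.5 [278. 230.] [0.478 0.181 0.025]
gold_star_center 0.47 [190. 272.] [0.326 0.484 0.025]
knob_center 0.86 [348. 211.] [ 0.515 -0.098  0.033]
knob_center 0.84 [374. 221.] [ 0.403 -0.141  0.033]
knob_center 0.6 [396. 188.] [ 0.645 -0.392  0.033]
jar_rim 0.78 [395. 190.] [ 0.505 -0.286  0.092]
jar 0.65 [391. 213.] [ 0.5   -0.276  0.   ]
jar 0.4 [348. 211.] [
[... 694 characters left out ...]
0.44 [211. 277.] [0.365 0.403 0.025]
knob_center 0.88 [351. 201.] [ 0.518 -0.114  0.033]
knob_center 0.7 [370. 224.] [ 0.379 -0.11   0.033]
jar_rim 0.87 [398. 176.] [ 0.51  -0.29   0.092]
jar 0.58 [394. 197.] [ 0.519 -0.292 -0.   ]
board 0.88 [270. 238.] [0.487 0.19  0.   ]
board 0.27 [396. 196.] [ 0.52  -0.301  0.   ]
board 0.26 [397. 175.] [ 0.642 -0.381  0.   ]
green_star 0.68 [247. 243.] [0.473 0.267 0.015]
blue_sweet 0.66 [299. 225.] [0.49  0.089 0.015]
orange_sweet 0.61 [201. 225.] [ 0.639  0.372 -0.   ]
cup 0.63 [465. 211.] [ 0.345 -0.465  0.   ]
scoop 0.73 [347. 208.] [ 0.526 -0.107  0.   ]
scoop 0.63 [344. 186.] [ 0.656 -0.16   0.   ]
jar_star 0.16 [344. 190.] [ 0.627 -0.145  0.005]
```

```bash
python3 -c "
import cv2
a=cv2.imread('pics/scene0.png')[150:310,150:500]
cv2.imwrite('pics/c0.png',cv2.resize(a,(787,360),interpolation=cv2.INTER_CUBIC))"
```

```text
(no output)
```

View pics/c0.png

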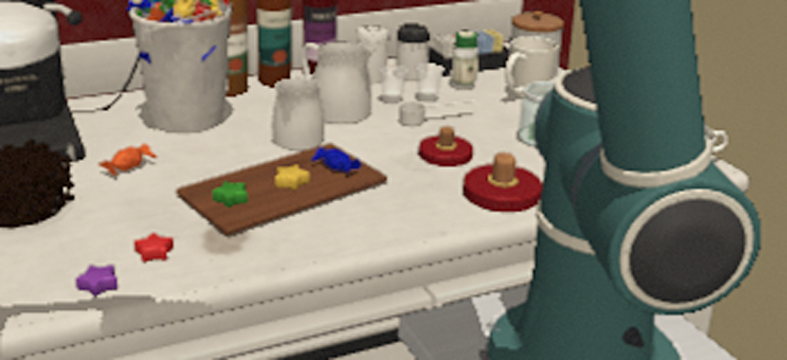

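View pics/side0.png

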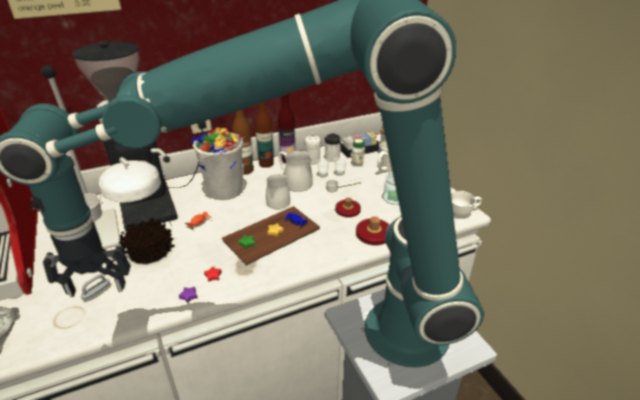

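The star on the board is gold in the middle of the row (scene 278,229), between green (252,236) and blue (300,222). The small lid is at scene (348,211) and the larger lid at (374,224). The arm hides the jar at about (393,200). I'll move above the board for a wrist view.

Call:
step_arm:
  series: [0,0,-0.06,0,-0.05,-0.045,-0.08,0.18,-0.1,-0.09,-0.08,0.36,-0.15,-0.135,-0.08,0.54,-0.2,-0.18,-0.08,0.72,-0.25,-0.225,-0.08,0.9,-0.3,-0.27,-0.08,1.08,-0.34,-0.31,-0.08,1.26]

```text
time: 2.2
tool_pos: [0.4149, 0.2783, 0.2884]
tcp_rot: [2.189, 2.252, 0.002]
wrist_force: [0.7, 0.2, 0.1]
width: 1.0
grip_force: 0.0
```

```bash
cat > look.py <<'E'
from h import *
import sys
Z=dict(gold_star_center=.025,knob_center=.033,jar_rim=.092,board=0,green_star=.015,blue_sweet=.015,jar_star=.005)
s=monitor.read_state();print(round(float(s['time']),2),np.round(s['q'],2),np.round(s['tool_pos'],4),np.round(s['tcp_rot'],4))
T=R.from_rotvec(s['tcp_rot']).as_matrix();print('x',np.round(T[:,0],3),'y',np.round(T[:,1],3))
p=shot('wrist');save(p,sys.argv[1])
print('cam',np.round(p['TW'],3).tolist())
for n in sys.argv[2:]:
    for d in viewer.spot_point(p,n)[:4]:
        P=onz(p,d['point'],Z[n]); print(n,round(d['score'],2),np.round(d['point']),np.round(P,4),'tool',np.round(T.T@(P-s['tool_pos']),4))
E
python3 look.py w1.png gold_star_center green_star blue_sweet board
```

```text
2.2 [ 0.54 -0.11  1.86 -0.    1.39  0.51] [0.4149 0.2783 0.2884] [2.1895e+00 2.2524e+00 1.8000e-03]
x [-0.028  1.     0.   ] y [1.    0.028 0.001]
cam [[1.0, -0.026, -0.011, 0.413], [0.028, 0.947, 0.321, 0.36], [0.002, -0.321, 0.947, 0.455], [0.0, 0.0, 0.0, 1.0]]
gold_star_center 0.76 [306.  61.] [0.3948 0.3978 0.025 ] tool [ 0.1199 -0.017   0.2635]
gold_star_center 0.73 [360. 163.] [0.4728 0.2674 0.025 ] tool [-0.0127  0.0572  0.2635]
gold_star_center 0.59 [366. 228.] [0.4894 0.1682 0.025 ] tool [-0.1123  0.0711  0.2635]
green_star 0.89 [363. 160.] [0.4782 0.2703 0.015 ] tool [-0.0099  0.0627  0.2735]
blue_sweet 0.86 [375. 268.] [0.5114 0.0914 0.015 ] tool [-0.1897  0.0909  0.2735]
board 0.74 [374. 215.] [0.5039 0.1786 0.    ] tool [-0.1023  0.0858  0.2885]
```

Call:
step_arm:
  series: [-0.025,0.02,0.02,0,-0.065,0.05,0.06,0,-0.095,0.074,0.1,0,-0.105,0.074,0.11,0,-0.105,0.074,0.11,0]

```text
time: 3.08
tool_pos: [0.4904, 0.1785, 0.1774]
tcp_rot: [-2.181, -2.259, 0.003]
wrist_force: [0.1, 0.2, 0.4]
width: 1.0
grip_force: 0.0
```

```bash
python3 look.py w2.png gold_star_center green_star blue_sweet board
```

```text
3.08 [ 0.3  -0.    1.96  0.    1.19  0.27] [0.4904 0.1785 0.1774] [-2.1809 -2.2589  0.0027]
x [-0.035  0.999  0.   ] y [ 0.999  0.035 -0.002]
cam [[0.999, -0.033, -0.01, 0.488], [0.035, 0.946, 0.321, 0.26], [-0.001, -0.321, 0.947, 0.344], [0.0, 0.0, 0.0, 1.0]]
green_star 0.85 [306.  81.] [0.4738 0.2706 0.015 ] tool [ 0.0927 -0.013   0.1624]
blue_sweet 0.71 [332. 165.] [0.5035 0.1865 0.015 ] tool [0.0075 0.0137 0.1623]
blue_sweet 0.62 [337. 242.] [0.5135 0.0946 0.015 ] tool [-0.0846  0.0205  0.1623]
board 0.93 [330. 168.] [0.5016 0.1801 0.    ] tool [0.0012 0.0116 0.1773]
```

View pics/w2.png

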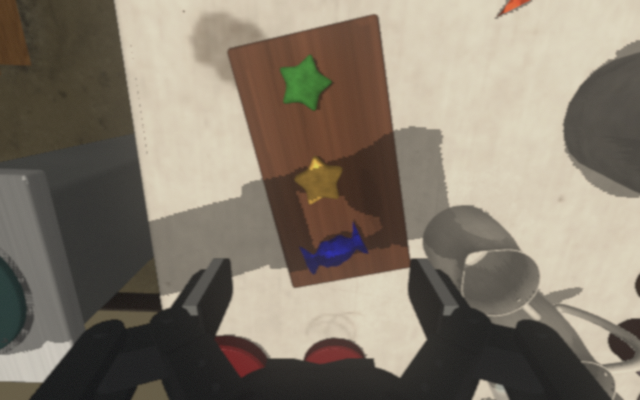

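Gold star at (320,180), in the shadow, with green above and blue below; a grey pitcher is to the right at about (440-540, 205-310). I'll fit the star's outline.

```bash
cat > star.py <<'E'
from h import *
p=shot('wrist'); im=np.asarray(p['image']); s=monitor.read_state()
T=R.from_rotvec(s['tcp_rot']).as_matrix()
hsv=cv2.cvtColor(im,cv2.COLOR_RGB2HSV); u0,v0=px(p,[.489,.172,.025])
m=cv2.inRange(hsv,(19,110,60),(35,255,255))
n,l,st,c=cv2.connectedComponentsWithStats(m)
k=max(range(1,n),key=lambda i:st[i,4]*(np.hypot(*(c[i]-[u0,v0]))<60)); print('px',u0,v0,st[k],c[k])
cn=max(cv2.findContours((l==k).astype('u1'),0,1)[0],key=cv2.contourArea)[:,0]
W=np.array([onz(p,q,.028)[:2] for q in cn]); M=np.array([onz(p,q,.028)[:2] for q in np.argwhere(l==k)[:,::-1]]).mean(0)
d=W-M; r=np.hypot(*d.T); a=np.arctan2(d[:,1],d[:,0])
ph=np.angle((r*np.exp(5j*a)).sum()/1)/5
print('centre',M,'tool',T.T@(np.append(M,.025)-s['tool_pos']),'rmax',r.max(),'tips deg',np.degrees(ph)+72*np.arange(5))
print('ext',np.ptp(W,axis=0))
for a in np.radians(range(-40,41,5)): pass
print('pitcher base px',onz(p,(425,240),0))
E
python3 star.py
```

```text
px 315.86637164081174 179.95744796821995 [ 293  157   46   46 1184] [316.83868243 180.16216216]
centre [0.49004763 0.17252026] tool [-0.00638983 -0.00272582  0.1547039 ] rmax 0.026470741389175004 tips deg [ 31.69141206 103.69141206 175.69141206 247.69141206 319.69141206]
ext [0.04756608 0.04991198]
pitcher base px [0.62706326 0.09242416 0.        ]
```

Call:
step_arm:
  series: [-0.006,-0.002,0.04,0.06,-0.006,-0.002,0.09,0.11,-0.006,-0.002,0.13,0.11,-0.006,-0.002,0.152,0.11,-0.006,-0.002,0.16,0.11,-0.006,-0.002,0.16,0.11]
  gripper: 0.85
  newtons: 25

```text
time: 4.12
tool_pos: [0.4902, 0.1719, 0.0185]
tcp_rot: [2.304, 2.136, 0.001]
wrist_force: [0.4, 0.2, -0.3]
width: 0.85
grip_force: 0.0
```

Call:
step_arm:
  series: [0,0,0,0,0,0,0,0,0,0,0,0,0,0,0,0,0,0,0,0]
  gripper: 0
  newtons: 25

```text
time: 4.75
tool_pos: [0.4898, 0.1715, 0.0181]
tcp_rot: [2.304, 2.135, 0.0]
wrist_force: [-0.1, -0.5, -0.2]
width: 0.002
grip_force: 0.0
```

Call:
step_arm:
  series: [0,0,-0.03,0,0,0,-0.08,0,0,0,-0.14,0,0,0,-0.16,0,0,0,-0.16,0]
  gripper: 0.9

```text
time: 5.38
tool_pos: [0.4915, 0.172, 0.1805]
tcp_rot: [2.303, 2.134, 0.007]
wrist_force: [-0.2, -0.3, -1.4]
width: 0.899
grip_force: 0.0
```

```bash
python3 look.py w3.png gold_star_center green_star; python3 star.py
```

```text
5.38 [ 0.29 -0.01  1.97  0.    1.18  0.36] [0.4915 0.172  0.1805] [2.3026 2.1339 0.0071]
x [0.076 0.997 0.002] y [ 0.997 -0.076  0.005]
cam [[0.997, 0.074, 0.019, 0.497], [-0.076, 0.945, 0.319, 0.253], [0.006, -0.32, 0.948, 0.347], [0.0, 0.0, 0.0, 1.0]]
gold_star_center 0.87 [319. 172.] [0.4918 0.1735 0.025 ] tool [ 0.0012 -0.0005  0.1555]
green_star 0.78 [294.  79.] [0.4746 0.2686 0.015 ] tool [ 0.0947 -0.025   0.1656]
px 320.33316102952267 173.46343310503744 [ 297  151   45   47 1234] [321.34359806 173.60534846]
centre [0.49009414 0.17241167] tool [0.00165592 0.00222423 0.15080106] rmax 0.026932086054438656 tips deg [ 32.18624532 104.18624532 176.18624532 248.18624532 320.18624532]
ext [0.04696291 0.04966709]
pitcher base px [0.61021843 0.07204611 0.        ]
```

View pics/w3.png

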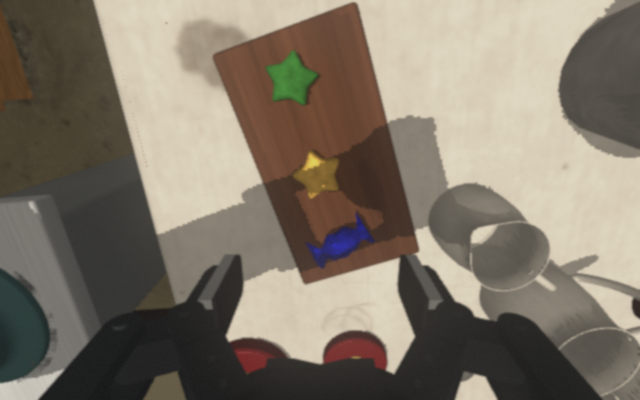

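Gold star at (319,174), unmoved, so the fingers closed above it without touching. I'll compare the predicted TCP position with where the fingers appear.

Call:
step_arm:
  series: [0.001,0.001,0.05,0,0.001,0.001,0.1,0,0.001,0.001,0.125,0,0.001,0.001,0.13,0]
  gripper: 0.75

```text
time: 6.08
tool_pos: [0.4873, 0.1714, 0.0441]
tcp_rot: [-2.302, -2.133, 0.011]
wrist_force: [-0.5, -0.1, 0.4]
width: 0.748
grip_force: 0.0
```

Run:
```python
from h import *
s=monitor.read_state();t=s['tool_pos'];print(t)
p=shot('wrist');save(p,'w4.png');q=shot('scene')
print('wrist tcp px',px(p,t),'star',px(p,[.490,.172,.025]),'scene tcp',px(q,t),px(q,[.49,.172,.025]))
a=cv2.cvtColor(np.asarray(p['image']),cv2.COLOR_RGB2BGR)
cv2.drawMarker(a,tuple(int(i) for i in px(p,t)),(0,0,255))
u,v=[int(i) for i in px(q,t)]
b=cv2.cvtColor(np.asarray(q['image']),cv2.COLOR_RGB2BGR)[v-60:v+40,u-50:u+50];
b=cv2.resize(b,(400,400),interpolation=cv2.INTER_CUBIC);cv2.drawMarker(b,(200,240),(0,0,255))
cv2.imwrite('pics/c4.png',np.hstack([cv2.resize(a[:,120:520],(400,400)),b]))
```

```text
[0.48731792 0.17136503 0.04408956]
wrist tcp px [319.35027635 238.04994253] star [323.6201127  223.79709992] scene tcp [279.61579075 222.91425968] [279.2150769  227.78998933]
```

View pics/c4.png

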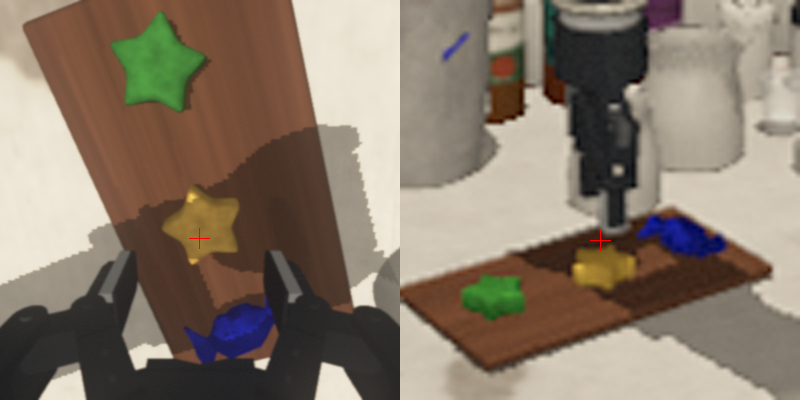

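Call:
step_arm:
  series: [0,0,0,0,0,0,0,0,0,0,0,0,0,0,0,0,0,0,0,0]
  gripper: 0

```text
time: 6.8
tool_pos: [0.4909, 0.1725, 0.0483]
tcp_rot: [2.304, 2.135, 0.0]
wrist_force: [-0.2, 0.1, -0.0]
width: -0.002
grip_force: 0.0
```

Run:
```python
from h import *
s=monitor.read_state();t=s['tool_pos'];print(t)
p=shot('wrist');save(p,'w5.png');q=shot('scene');save(q,'s5.png');q2=shot('side');save(q2,'d5.png')
print(np.round(p['hand_eye'],4).tolist(),np.round(p['intrinsics'],1).tolist(),np.round(q['intrinsics'],1).tolist())
a=cv2.cvtColor(np.asarray(p['image']),cv2.COLOR_RGB2BGR)
cv2.drawMarker(a,tuple(int(i) for i in px(p,t)),(0,0,255))
def crop(q):
    u,v=[int(i) for i in px(q,t)]; print(u,v)
    b=cv2.cvtColor(np.asarray(q['image']),cv2.COLOR_RGB2BGR)[v-40:v+40,u-32:u+32]
    b=cv2.resize(b,(320,400),interpolation=cv2.INTER_CUBIC);cv2.drawMarker(b,(160,200),(0,0,255));return b
b=np.hstack([crop(q),crop(q2)])
cv2.imwrite('pics/c5.png',np.hstack([b,a[150:400,200:440][:, :].repeat(1,0) if 0 else cv2.resize(a[150:400,240:400],(160,250)) if 0 else cv2.copyMakeBorder(a[150:400,240:400],0,150,0,0,cv2.BORDER_CONSTANT)]))
```

```text
[0.49094915 0.17248094 0.04827072]
[[-0.0005, 0.947, 0.3214, 0.0819], [1.0, 0.0008, -0.0007, 0.0003], [-0.0009, 0.3214, -0.947, -0.1663], [0.0, 0.0, 0.0, 1.0]] [[308.8, 0.0, 320.0], [0.0, 308.8, 197.6], [0.0, 0.0, 1.0]] [[419.7, 0.0, 317.9], [0.0, 419.7, 197.8], [0.0, 0.0, 1.0]]
278 221
273 223
```

View pics/c5.png

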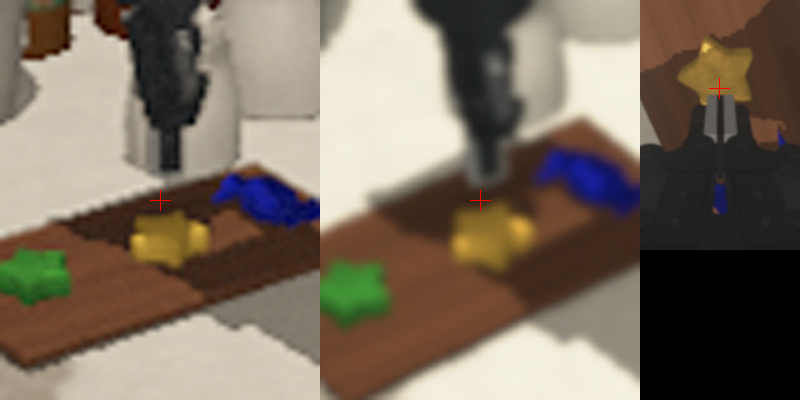

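Gold star sits at crop (720,72). The shut fingertips show about 15 mm higher than the reported TCP (scene crop 170,175 against the cross at 160,200). I'll straddle the star and lower until I feel the board.

Call:
step_arm:
  series: [0,-0.003,0,0,0,-0.003,0,0,0,-0.003,0.015,0,0,-0.003,0.03,0,0,-0.003,0.033,0,0,-0.003,0.036,0,0,-0.003,0.038,0]
  gripper: 0.72

```text
time: 7.82
tool_pos: [0.4881, 0.1727, 0.01]
tcp_rot: [2.304, 2.135, 0.0]
wrist_force: [-0.0, -0.3, 1.1]
width: 0.722
grip_force: 0.0
```

Call:
step_arm:
  series: [0,0,0.002,0,0,0,0.004,0,0,0,0.005,0,0,0,0.005,0]

```text
time: 8.32
tool_pos: [0.4879, 0.1727, 0.0051]
tcp_rot: [-2.304, -2.135, 0.0]
wrist_force: [0.1, -0.3, 0.6]
width: 0.721
grip_force: 0.0
```

Call:
step_arm:
  series: [0,0,0.002,0,0,0,0.004,0,0,0,0.004,0]

```text
time: 8.7
tool_pos: [0.4876, 0.1726, 0.0008]
tcp_rot: [-2.304, -2.135, 0.001]
wrist_force: [0.2, 0.2, 0.2]
width: 0.715
grip_force: 0.0
```

Call:
step_arm:
  series: [0,0,0.001,0,0,0,0.003,0,0,0,0.003,0]

```text
time: 9.07
tool_pos: [0.4877, 0.1726, -0.0021]
tcp_rot: [-2.304, -2.135, 0.001]
wrist_force: [-0.3, 0.6, -0.1]
width: 0.717
grip_force: 0.0
```

Call:
step_arm:
  series: [0,0,0,0,0,0,0,0,0,0,0,0,0,0,0,0]
  gripper: 0
  newtons: 25

```text
time: 9.57
tool_pos: [0.4884, 0.1728, -0.0016]
tcp_rot: [2.304, 2.135, 0.001]
wrist_force: [1.1, -0.4, 1.3]
width: 0.544
grip_force: 26.0
```

Call:
step_arm:
  series: [0,0,-0.015,0,0,0,-0.06,0,0,0,-0.12,0,-0.03,0.004,-0.16,0,-0.08,0.01,-0.165,0,-0.14,0.018,-0.165,0,-0.2,0.026,-0.165,0,-0.25,0.03,-0.165,0]

```text
time: 10.58
tool_pos: [0.4984, -0.0809, 0.1641]
tcp_rot: [2.304, 2.134, 0.001]
wrist_force: [0.5, 0.4, -0.5]
width: 0.543
grip_force: 25.9
```

Call:
step_arm:
  series: [-0.05,0.005,0,0,-0.1,0.012,0,0,-0.14,0.017,0,0,-0.16,0.02,0,0,-0.165,0.02,0,0,-0.165,0.02,0,0]

```text
time: 11.32
tool_pos: [0.506, -0.244, 0.163]
tcp_rot: [-2.303, -2.135, -0.0]
wrist_force: [0.6, 0.3, -0.5]
width: 0.546
grip_force: 25.9
```

```bash
python3 look.py w6.png jar_rim knob_center jar_star gold_star_center
```

```text
11.32 [-0.49  0.08  1.9   0.    1.16 -0.42] [ 0.506 -0.244  0.163] [-2.3033e+00 -2.1349e+00 -3.0000e-04]
x [0.076 0.997 0.001] y [ 0.997 -0.076 -0.001]
cam [[0.997, 0.072, 0.024, 0.513], [-0.076, 0.944, 0.32, -0.162], [0.0, -0.321, 0.947, 0.329], [0.0, 0.0, 0.0, 1.0]]
jar_rim 0.4 [330. 211.] [ 0.5137 -0.2547  0.092 ] tool [-0.0102  0.0085  0.071 ]
knob_center 0.71 [147.  54.] [ 0.3642 -0.1185  0.033 ] tool [ 0.1143 -0.1508  0.1302]
jar_star 0.89 [328. 209.] [ 0.5126 -0.2858  0.005 ] tool [-0.0414  0.0098  0.158 ]
gold_star_center 0.76 [326. 259.] [ 0.5062 -0.3374  0.025 ] tool [-0.0932  0.0074  0.1379]
```

View pics/w6.png

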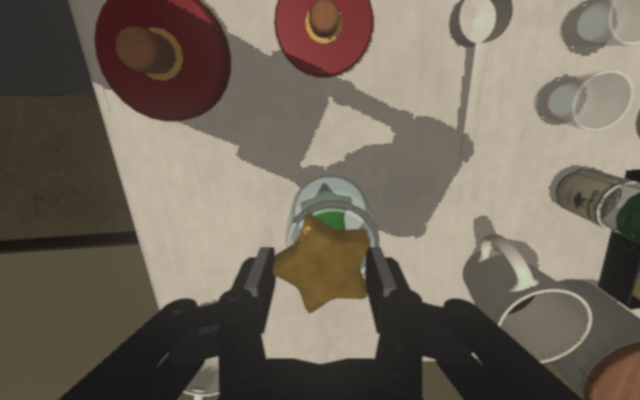

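The held gold star (326,265) hides much of the jar's mouth (rim arc near 332,205). The small lid is at (324,30), the larger one at (160,60). I'll move past the jar for a clear view.

Call:
step_arm:
  series: [-0.05,0,0,0,-0.1,0,0,0,-0.12,0,0,0,-0.12,0,0,0,-0.12,0,0,0]

```text
time: 12.2
tool_pos: [0.4971, -0.3631, 0.1628]
tcp_rot: [-2.303, -2.135, -0.001]
wrist_force: [-0.2, 0.5, -0.5]
width: 0.541
grip_force: 25.9
```

```bash
python3 look.py w7.png jar_rim jar_star knob_center
python3 - <<'E'
from h import *
for c in ['scene','side']:
    p=shot(c)
    for n,z in dict(jar_rim=.092,knob_center=.033).items():
        for d in viewer.spot_point(p,n)[:3]: print(c,n,round(d['score'],2),np.round(d['point']),np.round(onz(p,d['point'],z),3))
E
```

```text
12.2 [-0.67  0.19  1.78  0.    1.17 -0.6 ] [ 0.4971 -0.3631  0.1628] [-2.3027e+00 -2.1352e+00 -8.0000e-04]
x [0.075 0.997 0.001] y [ 0.997 -0.075 -0.001]
cam [[0.997, 0.072, 0.024, 0.504], [-0.076, 0.945, 0.319, -0.282], [0.0, -0.32, 0.947, 0.329], [0.0, 0.0, 0.0, 1.0]]
jar_rim 0.78 [333. 101.] [ 0.513  -0.2877  0.092 ] tool [0.0762 0.0102 0.0708]
jar_star 0.59 [331.  98.] [ 0.514 -0.287  0.005] tool [0.0769 0.0112 0.1579]
side jar_rim 0.63 [399. 175.] [ 0.516 -0.3    0.092]
side knob_center 0.52 [348. 202.] [ 0.519 -0.104  0.033]
```

View pics/w7.png

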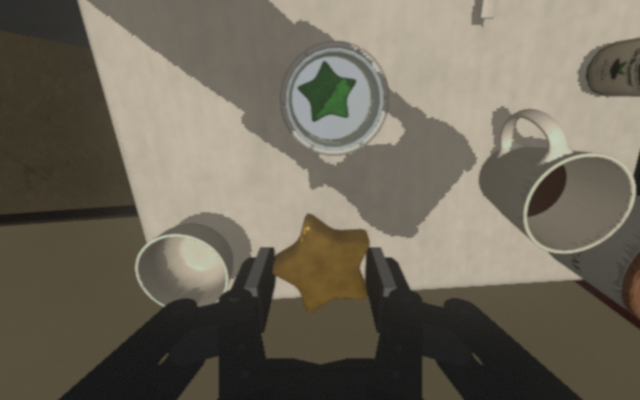

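Jar mouth clear at (334,99), upright, green star inside. The held star at (322,262) is on the tool axis. Moving over the mouth and lowering.

Call:
step_arm:
  series: [0.04,0.005,0,0,0.07,0.01,0,0,0.076,0.01,0.01,0,0.076,0.01,0.045,0,0.076,0.01,0.07,0,0.076,0.01,0.078,0,0.076,0.01,0.078,0,0.076,0.01,0.078,0]

```text
time: 13.7
tool_pos: [0.5138, -0.2904, 0.0864]
tcp_rot: [2.303, 2.134, 0.001]
wrist_force: [-0.2, 0.7, -0.5]
width: 0.542
grip_force: 25.9
```

Call:
step_arm:
  series: [0,0,0,0,0,0,0,0,0,0,0,0,0,0,-0.02,0,0,0,-0.06,0,-0.04,0,-0.08,0,-0.08,0,-0.08,0,-0.08,0,-0.08,0]
  gripper: 0.85

```text
time: 14.7
tool_pos: [0.5072, -0.3723, 0.1674]
tcp_rot: [2.304, 2.13, -0.0]
wrist_force: [0.1, 0.7, -0.1]
width: 0.849
grip_force: 0.0
```

```bash
python3 look.py w8.png jar_rim gold_star_center jar_star
```

```text
14.7 [-0.67  0.2   1.75 -0.    1.18 -0.59] [ 0.5072 -0.3723  0.1674] [ 2.3044e+00  2.1300e+00 -1.0000e-04]
x [ 0.079  0.997 -0.002] y [ 0.997 -0.079  0.003]
cam [[0.997, 0.076, 0.022, 0.513], [-0.079, 0.943, 0.323, -0.29], [0.004, -0.324, 0.946, 0.334], [0.0, 0.0, 0.0, 1.0]]
gold_star_center 0.63 [326.  94.] [ 0.5205 -0.2925  0.025 ] tool [0.081  0.0066 0.1422]
jar_star 0.64 [320.  89.] [ 0.515  -0.2878  0.005 ] tool [0.0853 0.0007 0.1622]
jar_star 0.22 [328.  94.] [ 0.522  -0.2932  0.005 ] tool [0.0804 0.0082 0.1622]
```

View pics/w8.png

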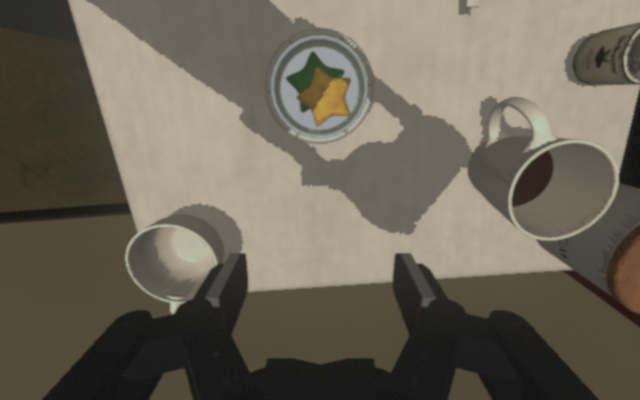

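The gold star lies in the jar on the green one at (330,98), and the jar is still upright, mouth centre (319,86). Next, look at the small lid.

Call:
step_arm:
  series: [0.05,0,0,0,0.1,0,0,0,0.15,-0.002,0,0,0.175,-0.004,0,0,0.182,-0.004,0,0,0.182,-0.004,0,0]

```text
time: 15.65
tool_pos: [0.5168, -0.1872, 0.1652]
tcp_rot: [2.302, 2.137, -0.0]
wrist_force: [-0.4, -0.5, -0.0]
width: 0.847
grip_force: 0.0
```

```bash
python3 look.py w9.png knob_center jar_rim
cat > lid.py <<'E'
from h import *
import sys
s=monitor.read_state();T=R.from_rotvec(s['tcp_rot']).as_matrix()
p=shot('wrist');hsv=cv2.cvtColor(np.asarray(p['image']),cv2.COLOR_RGB2HSV)
m=cv2.inRange(hsv,(0,150,40),(9,255,255))|cv2.inRange(hsv,(170,150,40),(180,255,255))
m=cv2.morphologyEx(m,cv2.MORPH_CLOSE,np.ones((3,3)))
for c in cv2.findContours(m,0,1)[0]:
    if cv2.contourArea(c)<800: continue
    e=cv2.fitEllipse(cv2.convexHull(c)); P=onz(p,e[0],.016)
    print('red',np.round(e[0]),np.round(e[1]),'plate ctr',np.round(P,4),'tool',np.round(T.T@(P-s['tool_pos']),4),'diam',e[1][1]*np.linalg.norm(P-p['TW'][:3,3])/308.8)
E
python3 lid.py
```

```text
15.65 [-0.39  0.06  1.92 -0.    1.16 -0.32] [ 0.5168 -0.1872  0.1652] [ 2.3022e+00  2.1369e+00 -3.0000e-04]
x [ 0.074  0.997 -0.   ] y [ 0.997 -0.074  0.   ]
cam [[0.997, 0.071, 0.023, 0.523], [-0.075, 0.944, 0.321, -0.105], [0.001, -0.322, 0.947, 0.332], [0.0, 0.0, 0.0, 1.0]]
knob_center 0.84 [313.  88.] [ 0.517  -0.1012  0.033 ] tool [ 0.0858 -0.0062  0.1322]
knob_center 0.75 [152. 120.] [ 0.3637 -0.118   0.033 ] tool [ 0.0576 -0.1578  0.1322]
jar_rim 0.74 [323. 302.] [ 0.5127 -0.2882  0.092 ] tool [-0.1011  0.0035  0.0733]
```

Run:
```python
from h import *
s=monitor.read_state();T=R.from_rotvec(s['tcp_rot']).as_matrix()
p=shot('wrist');im=np.asarray(p['image']).astype(int)
print(px(p,[.517,-.101,.033]),im[88,[280,285,290,295,340,345,350]].tolist(),im[120,315].tolist())
m=((im[...,0]>2.2*im[...,1])&(im[...,0]>2.2*im[...,2])&(im[...,0]>35)).astype('u1')*255
print(m.sum()/255)
m=cv2.morphologyEx(m,cv2.MORPH_CLOSE,np.ones((3,3)))
for c in cv2.findContours(m,0,1)[0]:
    if cv2.contourArea(c)<800: continue
    e=cv2.fitEllipse(cv2.convexHull(c)); x,y,w,h=cv2.boundingRect(c)
    for z in (.0,.016):
        P=onz(p,e[0],z); print('red',np.round(e[0],1),np.round(e[1]),(x,y,w,h),'ctr',np.round(P,4),'tool',np.round(T.T@(P-s['tool_pos']),4),'diam',e[1][1]*np.linalg.norm(P-p['TW'][:3,3])/308.8)
```

```text
[312.3763588   86.49681302] [[73, 38, 37], [73, 39, 37], [72, 39, 37], [73, 39, 37], [129, 60, 58], [129, 58, 57], [127, 58, 57]] [105, 49, 48]
2539.0
red [156.6 150.7] [38. 88.] (112, 133, 89, 41) ctr [ 0.3434 -0.1522  0.    ] tool [ 0.0229 -0.1755  0.1651] diam 0.1078763946463062
red [156.6 150.7] [38. 88.] (112, 133, 89, 41) ctr [ 0.3521 -0.15    0.016 ] tool [ 0.0257 -0.167   0.1491] diam 0.1026677883651146
red [151.2 110.5] [ 65. 102.] (105, 78, 96, 52) ctr [ 0.3482 -0.1107  0.    ] tool [ 0.0646 -0.1739  0.165 ] diam 0.1235429071474739
red [151.2 110.5] [ 65. 102.] (105, 78, 96, 52) ctr [ 0.3566 -0.1105  0.016 ] tool [ 0.0654 -0.1655  0.149 ] diam 0.11757787314467097
```

```bash
cat > lid.py <<'E'
from h import *
import sys
zp=float(sys.argv[1])
s=monitor.read_state();T=R.from_rotvec(s['tcp_rot']).as_matrix()
p=shot('wrist');im=np.asarray(p['image']).astype(int)
m=((im[...,0]>1.6*im[...,1])&(im[...,0]>1.6*im[...,2])&(im[...,0]>35)).astype('u1')*255
m=cv2.morphologyEx(m,cv2.MORPH_CLOSE,np.ones((3,3)))
print(s['tool_pos'])
for c in cv2.findContours(m,0,1)[0]:
    if cv2.contourArea(c)<1500: continue
    e=cv2.fitEllipse(cv2.convexHull(c)); P=onz(p,e[0],zp)
    print('red',np.round(e[0],1),np.round(e[1]),cv2.boundingRect(c),'ctr',np.round(P,4),'tool',np.round(T.T@(P-s['tool_pos']),4),'diam',e[1][1]*np.linalg.norm(P-p['TW'][:3,3])/308.8)
for n,z in dict(knob_center=zp+.017,jar_rim=.092).items():
    for d in viewer.spot_point(p,n)[:2]:
        P=onz(p,d['point'],z); print(n,round(d['score'],2),np.round(d['point']),np.round(P,4),'tool',np.round(T.T@(P-s['tool_pos']),4))
E
python3 lid.py .016
```

```text
[ 0.51661009 -0.18849109  0.16501693]
red [164.9 113.8] [113. 131.] (104, 54, 123, 122) ctr [ 0.3693 -0.1147  0.016 ] tool [ 0.0623 -0.1525  0.149 ] diam 0.148331277604064
red [316.5  86.8] [90. 96.] (272, 40, 90, 95) ctr [ 0.5206 -0.1013  0.016 ] tool [ 0.0873 -0.0028  0.149 ] diam 0.09755567346468876
knob_center 0.98 [153. 119.] [ 0.365 -0.118  0.033] tool [ 0.0586 -0.1566  0.132 ]
knob_center 0.79 [314.  90.] [ 0.5186 -0.1039  0.033 ] tool [ 0.0845 -0.0045  0.132 ]
jar_rim 0.62 [327. 301.] [ 0.5155 -0.2893  0.092 ] tool [-0.1005  0.0067  0.073 ]
jar_rim 0.34 [312.  92.] [ 0.5174 -0.1062  0.092 ] tool [ 0.0821 -0.0056  0.073 ]
```

Call:
step_arm:
  series: [0.05,-0.002,0,0,0.08,-0.003,0.01,0,0.086,-0.003,0.06,0,0.086,-0.003,0.11,0,0.086,-0.003,0.145,0,0.086,-0.003,0.153,0,0.086,-0.003,0.155,0,0.086,-0.003,0.155,0]
  gripper: 0.55
  newtons: 40

```text
time: 17.05
tool_pos: [0.5218, -0.1021, 0.0118]
tcp_rot: [2.303, 2.133, 0.003]
wrist_force: [-0.5, -0.3, -0.6]
width: 0.549
grip_force: 0.0
```

Call:
step_arm:
  series: [0,0,0.002,0,0,0,0.004,0,0,0,0.004,0]

```text
time: 17.42
tool_pos: [0.5202, -0.1016, 0.0063]
tcp_rot: [2.304, 2.135, 0.0]
wrist_force: [-0.1, -0.6, -0.4]
width: 0.547
grip_force: 0.0
```

Call:
step_arm:
  series: [0,0,0,0,0,0,0,0,0,0,0,0,0,0,0,0]
  gripper: 0
  newtons: 90

```text
time: 17.92
tool_pos: [0.5209, -0.1017, 0.0065]
tcp_rot: [2.303, 2.135, 0.001]
wrist_force: [0.9, 0.3, 2.0]
width: 0.267
grip_force: 88.2
```

Call:
step_arm:
  series: [0,0,-0.005,0,0,0,-0.03,0,0,0,-0.08,0,0,0,-0.13,0,0,0,-0.15,0,0,0,-0.15,0]

```text
time: 18.68
tool_pos: [0.5212, -0.1018, 0.158]
tcp_rot: [2.302, 2.133, 0.003]
wrist_force: [0.4, -0.2, -1.3]
width: 0.266
grip_force: 88.5
```

```bash
python3 lid.py 0.166
```

```text
[ 0.52124343 -0.10184432  0.15802449]
red [319.8 241.1] [146. 153.] (244, 168, 153, 118) ctr [ 0.5216 -0.0999  0.166 ] tool [ 0.002   0.0003 -0.008 ] diam 0.08764214656125355
red [177.2 199.1] [104. 118.] (119, 147, 116, 106) ctr [ 0.4466 -0.0687  0.166 ] tool [ 0.0274 -0.0769 -0.0083] diam 0.07018964701994937
knob_center 0.78 [165. 211.] [ 0.4477 -0.0691  0.183 ] tool [ 0.027  -0.0757 -0.0253]
knob_center 0.67 [319. 266.] [ 0.5207 -0.1054  0.183 ] tool [-0.0036 -0.0002 -0.025 ]
```

Run:
```python
from h import *
p=shot('wrist');im=np.asarray(p['image']).astype(int);save(p,'w10.png')
for u in (300,340): print([tuple(im[r,u]) and im[r,u].tolist() for r in range(154,176)])
print(im[215,238:256].tolist()); print(im[215,384:404].tolist())
# grey-gold/knob edge: column profile further down
print([im[r,320].tolist() for r in range(225,285,3)])
```

```text
[[129, 121, 109], [129, 122, 110], [129, 122, 110], [129, 122, 110], [130, 123, 111], [131, 123, 111], [132, 124, 112], [132, 124, 111], [133, 125, 112], [131, 123, 111], [131, 124, 111], [133, 125, 113], [132, 124, 113], [129, 122, 109], [117, 108, 98], [93, 79, 72], [71, 48, 44], [65, 38, 36], [64, 38, 35], [67, 37, 35], [76, 37, 35], [92, 39, 39]]
[[128, 120, 109], [128, 121, 110], [128, 121, 110], [129, 122, 110], [131, 124, 111], [132, 125, 112], [131, 124, 112], [132, 124, 112], [131, 123, 111], [131, 124, 112], [131, 124, 111], [130, 122, 111], [131, 123, 111], [128, 119, 108], [118, 108, 98], [95, 81, 74], [74, 53, 49], [65, 42, 39], [62, 36, 34], [66, 37, 35], [74, 37, 36], [90, 41, 39]]
[[96, 83, 75], [118, 108, 98], [141, 131, 119], [166, 156, 140], [189, 178, 159], [203, 190, 171], [211, 198, 178], [211, 198, 178], [202, 187, 168], [176, 157, 141], [138, 108, 98], [113, 64, 60], [106, 45, 42], [108, 42, 40], [116, 44, 43], [123, 47, 47], [126, 49, 48], [128, 51, 50]]
[[76, 38, 37], [75, 37, 36], [75, 38, 35], [74, 37, 35], [74, 39, 37], [72, 38, 37], [74, 42, 40], [76, 48, 45], [100, 81, 73], [133, 120, 108], [162, 152, 136], [177, 166, 149], [178, 167, 150], [162, 153, 137], [140, 132, 118], [134, 126, 114], [141, 132, 119], [150, 141, 127], [153, 144, 129], [149, 140, 126]]
[[100, 77, 47], [116, 92, 56], [111, 88, 53], [70, 50, 36], [68, 49, 36], [67, 47, 35], [68, 49, 37], [69, 49, 37], [69, 49, 37], [71, 50, 38], [74, 52, 37], [81, 58, 41], [86, 61, 44], [88, 62, 44], [88, 62, 45], [87, 61, 44], [87, 61, 44], [85, 60, 43], [87, 61, 45], [85, 60, 43]]
```

Call:
step_arm:
  series: [-0.03,0.001,0,0,-0.08,0.003,0,0,-0.13,0.004,0,0,-0.17,0.006,0,0,-0.184,0.006,0.01,0,-0.184,0.006,0.035,0,-0.184,0.006,0.05,0,-0.184,0.006,0.05,0]

```text
time: 19.88
tool_pos: [0.5104, -0.2836, 0.1033]
tcp_rot: [-2.299, -2.133, 0.002]
wrist_force: [0.8, 0.5, -0.8]
width: 0.271
grip_force: 88.5
```

Run:
```python
from h import *
s=monitor.read_state();t=s['tool_pos'];print(t,s['time'])
out=[]
for c in ['scene','side']:
    q=shot(c);save(q,c+'9.png');u,v=[int(i) for i in px(q,[.5135,-.287,.1])];print(c,u,v,px(q,[.5135,-.287,.092]))
    b=cv2.cvtColor(np.asarray(q['image']),cv2.COLOR_RGB2BGR)[v-25:v+30,u-27:u+28]
    out.append(cv2.resize(b,(400,400),interpolation=cv2.INTER_CUBIC))
cv2.imwrite('pics/c9.png',np.hstack(out))
```

```text
[ 0.51037257 -0.28358378  0.10325686] 19.875
scene 393 186 [393.55931967 188.76493662]
side 396 174 [396.47821896 176.05204935]
```

View pics/c9.png

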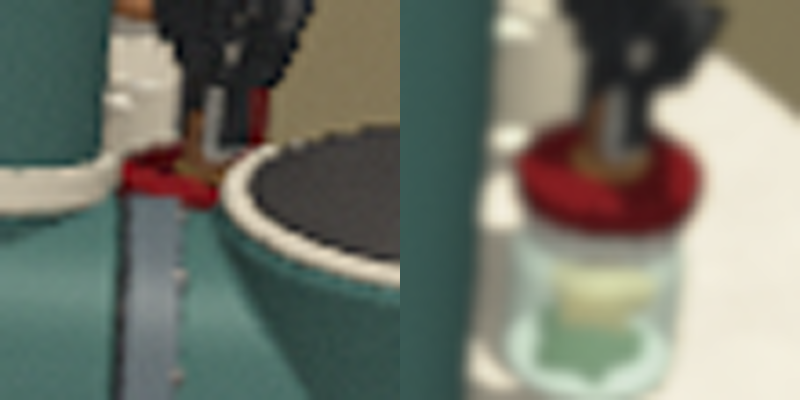

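Side view: the lid spans columns 519-702, just above the jar, and the jar's body spans about 508-684, with the gold star visible inside. I'll check the tilt of verticals and the alignment numerically.

Run:
```python
from h import *
q=shot('side');im=np.asarray(q['image']).astype(int)
for z in (0,.03,.062,.08,.092,.1,.11): print(z,np.round(px(q,[.5135,-.287,z]),2),end=' ')
a=px(q,[.5135,-.287,.1]);print('d/dx mm',(px(q,[.5145,-.287,.1])-a),'d/dy',(px(q,[.5135,-.286,.1])-a))
red=(im[...,0]>1.8*im[...,1])&(im[...,0]>50);red[:, :380]=0;red[:,415:]=0
for r in range(164,184):
    c=np.flatnonzero(red[r]); print(r,(c.min(),c.max(),(c.min()+c.max())/2) if len(c) else None)
for r in (186,188,190,192,195,198,201,204): print(r,im[r,378:412].sum(1).tolist())
s=monitor.read_state();print(s['tool_pos'])
p=shot('wrist')
for n in ('jar_rim','jar'): print(n,[(round(d['score'],2),np.round(d['point'],1)) for d in viewer.spot_point(q,n)[:2]])
```

```text
0 [393.89 198.02] 0.03 [394.71 191.02] 0.062 [395.62 183.38] 0.08 [396.13 179.  ] 0.092 [396.48 176.05] 0.1 [396.71 174.07] 0.11 [397.01 171.58] d/dx mm [-0.15718368 -0.13885645] d/dy [-0.24752722  0.0626942 ]
164 None
165 None
166 (np.int64(392), np.int64(393), np.float64(392.5))
167 (np.int64(389), np.int64(394), np.float64(391.5))
168 (np.int64(388), np.int64(405), np.float64(396.5))
169 (np.int64(387), np.int64(407), np.float64(397.0))
170 (np.int64(386), np.int64(408), np.float64(397.0))
171 (np.int64(385), np.int64(409), np.float64(397.0))
172 (np.int64(386), np.int64(409), np.float64(397.5))
173 (np.int64(386), np.int64(409), np.float64(397.5))
174 (np.int64(386), np.int64(409), np.float64(397.5))
175 (np.int64(387), np.int64(408), np.float64(397.5))
176 (np.int64(387), np.int64(408), np.float64(397.5))
177 (np.int64(388), np.int64(407), np.float64(397.5))
178 (np.int64(390), np.int64(407), np.float64(398.5))
179 (np.int64(392), np.int64(405), np.float64(398.5))
180 (np.int64(397), np.int64(401), np.float64(399.0))
181 None
182 None
183 None
186 [203, 256, 328, 372, 383, 386, 
[... 778 characters left out ...]
, 429, 464, 538, 594, 594, 556, 561, 625, 671, 690, 690, 690]
198 [416, 571, 620, 563, 487, 481, 546, 600, 592, 515, 424, 389, 388, 394, 396, 397, 399, 401, 407, 414, 432, 453, 487, 542, 603, 639, 640, 624, 634, 666, 689, 694, 695, 695]
201 [356, 467, 548, 615, 640, 635, 590, 528, 511, 546, 581, 601, 611, 618, 616, 589, 543, 508, 530, 592, 638, 652, 654, 647, 632, 606, 594, 634, 676, 694, 698, 700, 697, 697]
204 [316, 374, 395, 402, 404, 406, 403, 404, 400, 401, 406, 415, 429, 439, 456, 476, 496, 505, 507, 498, 489, 492, 545, 618, 661, 683, 696, 701, 703, 703, 702, 703, 700, 701]
[ 0.51281805 -0.2852324   0.10671789]
jar_rim [(0.94, array([395.4, 174.3]))]
jar [(0.72, array([394.1, 198.3]))]
```

Lid and jar are both about 0.7 px right of prediction, so they're aligned within about 1 mm. Lowering onto the neck and watching the force.

Call:
step_arm:
  series: [0,0,0.003,0,0,0,0.006,0,0,0,0.008,0,0,0,0.01,0,0,0,0.01,0]

```text
time: 20.8
tool_pos: [0.512, -0.2854, 0.0958]
tcp_rot: [-2.304, -2.135, 0.0]
wrist_force: [-0.1, 1.1, -0.6]
width: 0.265
grip_force: 88.5
```

Call:
step_arm:
  series: [0,0,0.001,0,0,0,0.002,0,0,0,0.003,0,0,0,0.003,0]

```text
time: 21.3
tool_pos: [0.5133, -0.2861, 0.0946]
tcp_rot: [2.302, 2.134, 0.001]
wrist_force: [-0.2, 0.4, 5.4]
width: 0.266
grip_force: 88.9
```

Call:
step_arm:
  series: [0,0,0.001,0,0,0,0.002,0,0,0,0.002,0]

```text
time: 21.68
tool_pos: [0.5139, -0.2868, 0.094]
tcp_rot: [2.301, 2.133, 0.001]
wrist_force: [-0.9, -0.5, 10.0]
width: 0.266
grip_force: 89.6
```

Call:
step_arm:
  series: [0,0,0.001,0,0,0,0.002,0,0,0,0.002,0]

```text
time: 22.05
tool_pos: [0.5135, -0.2862, 0.091]
tcp_rot: [2.302, 2.133, 0.001]
wrist_force: [0.4, 0.5, 3.8]
width: 0.271
grip_force: 89.3
```

Call:
step_arm:
  series: [0,0,0.002,0,0,0,0.004,0,0,0,0.005,0,0,0,0.005,0]

```text
time: 22.55
tool_pos: [0.5117, -0.2853, 0.0851]
tcp_rot: [-2.303, -2.135, 0.001]
wrist_force: [-3.2, 2.3, 10.3]
width: 0.271
grip_force: 89.9
```

Call:
step_arm:
  series: [0,0,0.001,0,0,0,0.003,0,0,0,0.003,0]

```text
time: 22.92
tool_pos: [0.5122, -0.2856, 0.0851]
tcp_rot: [-2.304, -2.136, 0.001]
wrist_force: [-8.6, 5.3, 24.6]
width: 0.272
grip_force: 91.5
```

Call:
step_arm:
  series: [0,0,0.001,0,0,0,0.001,0,0,0,0.001,0,0,0,0.001,0,0,0,0.001,0,0,0,0.001,0,0,0,0.001,0,0,0,0.001,0]

```text
time: 23.92
tool_pos: [0.5123, -0.2857, 0.0851]
tcp_rot: [2.304, 2.136, -0.001]
wrist_force: [-9.9, 5.4, 29.7]
width: 0.264
grip_force: 92.1
```

Call:
step_arm:
  series: [0,0,0,0,0,0,0,0,0,0,0,0,0,0,0,0,0,0,0,0,0,0,0,0]

```text
time: 24.68
tool_pos: [0.5123, -0.2857, 0.0851]
tcp_rot: [2.304, 2.135, -0.001]
wrist_force: [-9.7, 6.8, 29.0]
width: 0.267
grip_force: 92.1
```

Call:
step_arm:
  series: [0,0,-0.002,0,0,0,-0.004,0,0,0,-0.005,0,0,0,-0.006,0,0,0,-0.008,0,0,0,-0.011,0,0,0,-0.014,0,0,0,-0.015,0]

```text
time: 25.68
tool_pos: [0.5121, -0.2854, 0.095]
tcp_rot: [-2.304, -2.135, 0.0]
wrist_force: [0.2, -0.1, -5.5]
width: 0.267
grip_force: 88.5
```

Call:
step_arm:
  series: [0,0,-0.002,0,0,0,-0.006,0,0,0,-0.011,0,0,0,-0.017,0,0,0,-0.023,0,0,0,-0.029,0,0,0,-0.035,0,0,0,-0.041,0]

```text
time: 26.68
tool_pos: [0.5122, -0.2855, 0.1365]
tcp_rot: [2.304, 2.135, -0.0]
wrist_force: [-0.2, 0.0, -5.0]
width: 0.268
grip_force: 88.5
```

Call:
step_arm:
  series: [0,0,-0.006,0,0,0,-0.012,0,0,0,-0.018,0,0,0,-0.024,0,0,0,-0.03,0,0,0,-0.036,0,0,0,-0.041,0,0,0,-0.044,0]

```text
time: 27.68
tool_pos: [0.5123, -0.2856, 0.1805]
tcp_rot: [2.304, 2.135, 0.0]
wrist_force: [-0.8, -0.7, -5.4]
width: 0.27
grip_force: 88.5
```

Call:
step_arm:
  series: [0,0,-0.002,0,0,0,-0.003,0,0,0,-0.004,0,0,0,-0.004,0,0,0,-0.004,0,0,0,-0.004,0,0,0,-0.004,0,0,0,-0.004,0]

```text
time: 28.68
tool_pos: [0.5122, -0.2855, 0.184]
tcp_rot: [-2.304, -2.135, 0.0]
wrist_force: [-0.6, -0.3, -4.9]
width: 0.267
grip_force: 88.5
```

Run:
```python
from h import *
s=monitor.read_state();print(s['time'],s['tool_pos'],s['wrist_force'])
q=shot('side');t=s['tool_pos'];h=t[2]-.0851
print('jar expected px',px(q,[.5123,-.286,h]),px(q,[.5123,-.286,.092+h]))
for n in ('jar','jar_rim','knob_center'): print(n,[(round(d['score'],2),np.round(d['point'],1)) for d in viewer.spot_point(q,n)[:2]])
for d in viewer.boxes_of(q,'jar')[:2]: print(d)
```

```text
28.675 [ 0.51217961 -0.28546608  0.18404548] [-0.56769309 -0.2775106  -4.92031858]
jar expected px [396.62196524 174.56236785] [399.40681766 150.91421459]
jar [(0.56, array([397., 174.])), (0.52, array([246.1, 242.2]))]
jar_rim [(0.94, array([400.2, 149.9])), (0.36, array([269.6, 236.8]))]
knob_center [(0.76, array([400.4, 147.1])), (0.52, array([371.9, 222.4]))]
{'extent': [399.1, 170.7, 24.1, 26.4], 'score': 0.78}
```

The jar's base appears at (397,174), where it should be for a lift of about 10 cm, and the weight is carried. Handing in.

```bash
python3 -c "
from workcell import job
print(job.finish_job())"
```

```text
the job is handed in; nothing more can be done
None
```

The job is handed in. The gold star is in the jar, and the lid clicked on and was pressed with about 25–30 N for nearly 2 s. The arm is holding the jar still by the knob, about 10 cm above the worktop, at 28.7 s of the 64 s allowed.

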